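# Index the vial shuttle one notch under the inspection head

### The job

Bring the white-capped vial under the inspection head by indexing the shuttle one notch: draw the red spring knob out along its slanted axis, slide the carriage towards the side that brings that vial in, and let the pin snap fully home in the next slot, feeling for it. Leave the knob free, do not touch or tip the vials or bump the inspection head and its light, and leave everything else on the table where it is.

Things in the scene. Friction and masses are not known exactly. Their poses are not given: they have to be found in the camera images.
- shuttle: Fixed vial shuttle, 264 mm along y (its rails) by 180 mm deep. Origin under it on the table; z up; -x is its operator side, with the knob. End blocks 48 mm high. A column at +x carries the grey inspection head (250 mm high) over the middle; its black bar light, 60 mm wide, reaches forward to x = -80 mm, 157 to 176 mm above the table, so only a hand tilted with the knob gets at it.
- carriage (a joint): Aluminium carriage (120 mm along y) on the rails, with three vial nests 40 mm apart and the index knob. 0 = middle slot, where it starts locked; positive towards shuttle +y; travel ends at 54 mm each way. Slides with 3 N, 5 N with the pin riding. The outer slots are in stops clamped on the index bar by hand, 33 to 47 mm from the middle slot, so feel for them; 0.8 mm play once engaged.
- index_knob (a joint): Draw of the spring plunger in m, along its own axis: 0 = pin fully home, 12 mm = end of travel. The flat-ended 8 mm pin (0.6 mm chamfer) sits 8 mm deep in a slot of the index bar, so it is clear from 8.5 mm; between slots it rides on the bar at about 8 mm and snaps to 0 over a slot. Spring 5 N at home, 9 N drawn.
- knob_grip (a point): Point on the axis of the red fluted knob (30 mm diameter, 32 mm long), 13 mm below its outer end; moves with knob and carriage. Its z axis points out of the knob along the plunger axis, 35 degrees from vertical towards the operator side; its y axis is the slide direction (shuttle +y). The boss under the knob begins 27 mm below this point and is 24 mm wide; it is clear 40 mm either side along y.
- head_axis (a point): Point on the vertical axis of the inspection head, at the height of the nest floors (58 mm above the table): where the vial is to stand.
- white_cap_vial: Glass vial with white cap and dark grey powder, 25 mm diameter, 62 mm high, standing in one of the two outer nests, 40 mm either side of the middle (which one varies). Nests are 10 mm deep. Origin at the centre of its underside, z up.
- brown_vial: Vial with black cap and brown powder, 25 x 62 mm, in the middle nest. Origin at the centre of its underside.
- cream_vial: Vial with black cap and cream powder, 25 x 62 mm, in the other outer nest. Origin at the centre of its underside.
- wooden_case: Closed wooden case, 104 x 205 x 72 mm, bystander. Origin under its centre.
- pen_pot: Grey pot with pens, 81 x 86 x 147 mm, bystander. Origin under its centre.
- log_book: Black notebook lying flat, 210 x 153 x 16 mm, bystander. Origin under its centre.
- tin: Round silvery tin, 66 mm diameter, 24 mm high, bystander. Origin under its centre.
- steel_cell: Empty steel sample cup, 50 mm diameter, 70 mm high, bystander. Origin under its centre.
- red_pen: Red pen lying on the table, 117 mm long, bystander. Origin under its centre.
Not all that is in view belongs to the job. Leave any yellow look-alike of the white_cap_vial alone. What is shaped like the cream_vial but pink or turquoise is not meant.

How it is judged:
On the way:
1. the knob is drawn until the pin is clear of its slot (value of joint index_knob above 0.0078 m), for 0.1 s.
At the end, for the whole second after the job is handed in: The white-capped vial stands under the head (axis within 11 mm of the head's axis, level), the index pin is fully home in the next slot (knob drawn by less than 1.5 mm), the carriage is at rest, and all three vials stand upright (within 7 degrees) down in their nests (horizontal distance between white_cap_vial and head_axis below 0.011 m and value of joint index_knob below 0.0015 m and velocity of joint carriage between -0.005 and 0.005 m/s and angle between each of white_cap_vial, brown_vial, cream_vial's own z axis and vertical below 0.12 rad and z of each of white_cap_vial, brown_vial, cream_vial in the frame of shuttle below 0.062 m); the robot touches nothing.
It fails at once if the robot touches a vial (contact force between any of the fingers, the arm and white_cap_vial above 0.3 N or contact force between any of the fingers, the arm and brown_vial above 0.3 N or contact force between any of the fingers, the arm and cream_vial above 0.3 N).
It fails at once if a vial tips over or leaves its nest (angle between any of white_cap_vial, brown_vial, cream_vial's own z axis and vertical above 0.35 rad or z of any of white_cap_vial, brown_vial, cream_vial in the frame of shuttle above 0.068 m).
It fails at once if the arm or the gripper's body (not the fingers) bumps the shuttle or its inspection head with over 8 N (contact force between the arm and shuttle above 8 N).
It fails at once if another thing on the table is moved by over 15 mm (distance of any of wooden_case, pen_pot, log_book, tin, steel_cell, red_pen from where it was at the start of the episode above 0.015 m).
It also fails if it takes over 32 s, if anything falls off the work surface, if the arm or the gripper's body presses on something with over 40 N, if the wrist force passes 120 N, or if a joint passes its speed limit or range.

### The arm

A 6-joint arm with a two-finger parallel gripper is mounted at the origin on a cart in front of the work surface, level with it; the furniture and walls round the work are solid. World frame = base frame: x ahead of the robot, y to its left, z up, the work surface at z = 0. Lengths are in m, angles in rad, forces in N, time in s.
With the tool pointing down it reaches from about 0.325 to 0.925 m from the base axis. Payload 3.1 kg.
Tool frame: the origin (TCP) lies midway between the tips of the shut fingers; the grasp point (between the pads) lies 19 mm behind it; z points along the fingers, y is the line along which they close (so a half turn about z gives the same grasp; the last joint's range is limited). The gripper opens to 85 mm and grips with 20 to 120 N. Pads are 22 mm wide; open, the fingers measure 114 mm over their backs; the gripper's body (76 mm by 85 mm) begins 54 mm behind the grasp point. The pads swing forward as they close: fully open they stand 13 mm farther back than shut.
Start: joints at [-1.24, 0.217, 1.613, -0, 1.311, -0.112], TCP at [0.268, -0.565, 0.231] pointing down, gripper open.
Joint ranges: [-2.75, 2.75], [-0.78, 2.1], [0.31, 2.55], [-1.13, 4.27], [0.13, 2.63], [-2.58, 2.58]. Speed limits (rad/s): [2.79, 2.79, 3.14, 3.14, 3.14, 3.14].

### API

Orientations are given as [roll, pitch, yaw] about the fixed x, y, z axes, in that order (R = Rz(yaw) Ry(pitch) Rx(roll)).
In Python, from cell import arm, capture, order, recognise, regions_of gives the robot as it stands.
- The arm moves only by the tool drive_tool, never from a script. Its arguments are lists of equal length, an entry for each row: "grip": the finger opening in mm, from 0 to 85.4; "xyz": the shift along the world's x, y, z scaled (see below), a list of three; "rot": the turn, a rotation vector about the world's x, y, z scaled (see below), a list of three. A call has 1 to 5 rows; each row is the pose to reach, as a shift and turn from the pose commanded when the call began; what a row does not reach only later rows make up. The controller multiplies each number of a shift by 400 mm and each number of a turn by 90 degrees. A row lasts 1/10 s, in which the tool goes at most 50 mm and 8.59 degrees, less where a joint would pass 70% of its speed; a pose out of reach is approached as far as the arm can. A call with a number of a shift or a turn outside -1 to 1 is refused whole. A call with a gripper value outside its range is refused whole. The fingers move at their own pace and stop on an object; the grip force is fixed at half the most. Time passes only in rows, so rows that repeat a pose let the fingers close. It gives the time, the measured TCP pose, the force, the opening and the grip force at its end, in the units of the state.
- arm.observe(): the state, without advancing time (a new reading comes with each control period).
- capture(name): name is "scene" or "top"; returns a dict with "img" (420x560x3 uint8, red, green, blue), "fov_y" (degrees; the focal length in pixels is half the picture's height over the tangent of half this angle, whatever the lens; pixels are square), "cx", "cy" (the principal point, pixels), "xyz" and "rotation" of the camera in the world. Camera axes: x right, y down, z forward; pixel columns grow to the right and rows downward; lengths in m; the calibration is good to about 2 mm. A picture is of the moment at which its call begins. There is no depth.
- order.job_done(): hands the job in; it is judged then, once.
Trained networks look in a picture, given as the dict that the camera call returned (one of the last four; its "shot" number tells which), for a name from the list of things; names that differ only in an ending like _2 or _b are one class to them, and where a whole thing is asked for, a point or a joint stands for the part that bears it (a point fixed in the world has none). Each returns a list of dicts, best first, with "confidence" (0 to 1); they miss things now and then, are a little off and sometimes report something else, mostly with a low value. They report only what shows in the picture. A call takes as long as a camera call. They do not tell look-alikes from the thing itself.
- recognise(query, picture): "location" ([column, row] in pixels, amid what is visible of it).
- regions_of(query, picture): "region" (420x560 bool, what is visible of it) and "location" ([column, row] in pixels, amid what is visible of it).
The state is a dict: "time_s": time; "joints": joint angles; "qvel": joint speeds; "joint_torque": joint torques, N m; "tcp_pos": TCP position; "eef_rot": TCP orientation; "ft_force": force on the tool from outside, world axes, zero at the start; "torque": the same for the moment, N m; "width": finger opening in m; "grasp_force": force on a finger pad.
Only numpy, scipy, OpenCV 4.12 (cv2) and the standard library are available. Lean on these libraries where they do the work, as an engineer would, in place of code of your own. Each camera call takes 0.05 s, during which the arm holds its last target. There are 200 camera calls.

## Working session

There is one attempt and no reset: what is moved stays moved. The work goes in short steps, Python scripts to look and compute and a tool call to move; the robot and the scene stay as the last step left them, time stands still between calls to the robot, and variables do not carry over. Pictures are saved under pics/ and viewed, at most 10 in all, crops included, and the job is handed in when it is done.

Besides the shell and the picture viewer there is one more tool, called after ">>>" by a JSON object that holds its "method" and its "body", one argument or row to a line. drive_tool: Moves the arm, as the interface text tells. Its arguments: {"type":"object","properties":{"grip":{"type":"array","items":{"type":"number"}},"xyz":{"type":"array","items":{"type":"array","items":{"type":"number","minimum":-1,"maximum":1}}},"rot":{"type":"array","items":{"type":"array","items":{"type":"number","minimum":-1,"maximum":1}}}},"required":["grip","xyz","rot"]}

```bash
mkdir -p pics
cat > h.py <<'E'
import numpy as np,cv2
from cell import arm,capture,order,recognise,regions_of
def cam(p):
    f=p["img"].shape[0]/2/np.tan(np.radians(p["fov_y"])/2)
    return f,np.array(p["xyz"]),np.array(p["rotation"])
def ray(p,px):
    f,c,R=cam(p); d=R@np.array([(px[0]-p["cx"])/f,(px[1]-p["cy"])/f,1]); return c,d/np.linalg.norm(d)
def proj(p,X):
    f,c,R=cam(p); v=R.T@(np.array(X)-c); return np.array([f*v[0]/v[2]+p["cx"],f*v[1]/v[2]+p["cy"]])
def tri(rays):
    A=0;b=0
    for c,d in rays:
        M=np.eye(3)-np.outer(d,d);A=A+M;b=b+M@c
    x=np.linalg.solve(A,b); return x,[np.linalg.norm((np.eye(3)-np.outer(d,d))@(x-c)) for c,d in rays]
def onz(r,z): c,d=r; return c+d*(z-c[2])/d[2]
E
python3 - <<'E'
from h import *
P={n:capture(n) for n in("scene","top")}
for n,p in P.items():
    print(n,p["img"].shape,p["fov_y"],p["xyz"],np.round(p["rotation"],3).tolist())
    for q in["shuttle","carriage","index_knob","white_cap_vial","brown_vial","cream_vial","wooden_case","pen_pot","log_book","tin","steel_cell","red_pen"]:
        print(q,[(np.round(r["location"]).tolist(),round(r["confidence"],2)) for r in recognise(q,p)[:4]])
cv2.imwrite("pics/a.png",cv2.cvtColor(np.hstack([cv2.resize(P[n]["img"],(400,300),interpolation=cv2.INTER_AREA) for n in P]),cv2.COLOR_RGB2BGR))
cv2.imwrite("pics/s.png",cv2.cvtColor(P["scene"]["img"],cv2.COLOR_RGB2BGR))
cv2.imwrite("pics/t.png",cv2.cvtColor(P["top"]["img"],cv2.COLOR_RGB2BGR))
print(arm.observe())
E
```

```text
scene (420, 560, 3) 50.70917329952897 [0.05327804 0.73549125 0.55024837] [-2.044, 0.003, -2.562]
shuttle [([276.0, 215.0], 0.71)]
carriage [([269.0, 217.0], 0.94), ([361.0, 249.0], 0.35)]
index_knob []
white_cap_vial [([188.0, 256.0], 0.67), ([200.0, 238.0], 0.65), ([257.0, 196.0], 0.55)]
brown_vial [([269.0, 201.0], 0.72), ([247.0, 171.0], 0.3)]
cream_vial [([316.0, 266.0], 0.86), ([286.0, 205.0], 0.6), ([331.0, 253.0], 0.49)]
wooden_case [([315.0, 183.0], 0.73)]
pen_pot [([247.0, 168.0], 0.62)]
log_book [([251.0, 309.0], 0.86)]
tin [([364.0, 214.0], 0.72)]
steel_cell [([148.0, 273.0], 0.88), ([267.0, 219.0], 0.45)]
red_pen [([361.0, 246.0], 0.43)]
top (420, 560, 3) 55.19414807496355 [ 0.46939034 -0.01504736  1.07890077] [-3.065, -0.001, -1.58]
shuttle [([307.0, 204.0], 0.7), ([260.0, 208.0], 0.31)]
carriage [([296.0, 217.0], 0.63)]
index_knob [([262.0, 208.0], 0.63)]
white_cap_vial [([214.0, 183.0], 0.51), ([298.0, 183.0], 0.42), ([239.0, 175.0], 0.42)]
brown_vial []
cream_vial [([255.0, 273.0], 0.43), ([285.0, 275.0], 0.42), ([306.0, 218.0], 0.41), ([175.0, 175.0], 0.16)]
wooden_c
[... 195 characters left out ...]
'time_s': 1.3, 'joints': array([-1.24020684e+00,  2.16914057e-01,  1.61343532e+00, -2.17413810e-05,
        1.31124619e+00, -1.12184395e-01]), 'qvel': array([ 6.82306260e-04, -5.66730524e-05,  1.01383340e-03, -3.00867868e-04,
        1.70569823e-03, -5.18315605e-05]), 'joint_torque': array([ 3.20657864e-04, -3.96876240e+01, -3.04249549e+01, -1.89759808e-04,
        8.06583721e-04, -2.04256835e-06]), 'tcp_pos': array([ 0.26780544, -0.56472619,  0.23127304]), 'eef_rot': array([-3.14158741e+00,  2.05551480e-05,  4.42779458e-01]), 'ft_force': array([ 0.74845758, -0.47465665, -0.5333789 ]), 'torque': array([ 0.02247924, -0.00727094,  0.01578264]), 'grasp_force': 0.0, 'width': 0.08547132482589304}
```

View pics/s.png

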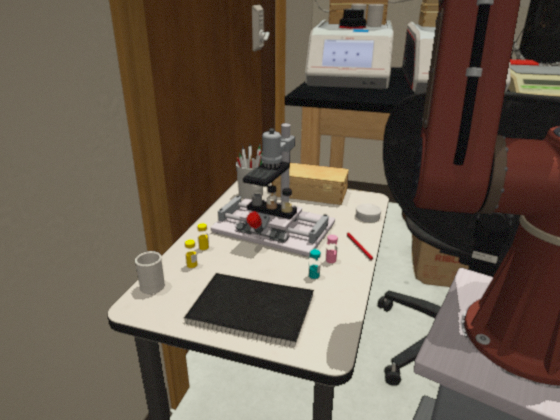

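View pics/t.png

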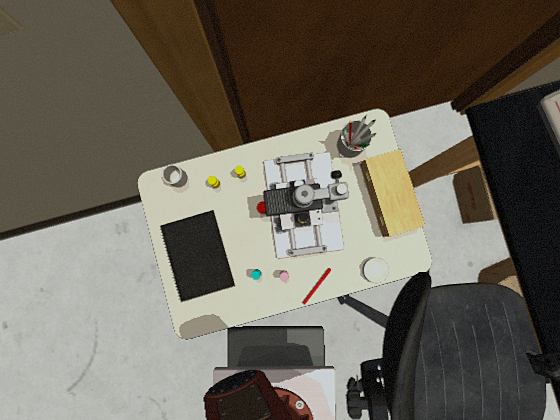

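Run:
```python
s=open('h.py').read().replace('np.array(p["rotation"])','Rotation.from_euler("xyz",p["rotation"]).as_matrix()').replace('import numpy as np,cv2','import numpy as np,cv2\nfrom scipy.spatial.transform import Rotation')
open('h.py','w').write(s)
from h import *
P={n:capture(n) for n in("scene","top")}
import pickle;pickle.dump(P,open("P.pkl","wb"))
a=cv2.resize(P["scene"]["img"][120:250,210:345],None,fx=3,fy=3,interpolation=cv2.INTER_CUBIC)
b=cv2.resize(P["top"]["img"][140:270,245:365],None,fx=3,fy=3,interpolation=cv2.INTER_CUBIC)
cv2.imwrite("pics/c.png",cv2.cvtColor(np.hstack([a,b]),cv2.COLOR_RGB2BGR))
rk=[]
for n,p in P.items():
    h=cv2.cvtColor(p["img"],cv2.COLOR_RGB2HSV); m=((h[...,0]<6)|(h[...,0]>174))&(h[...,1]>170)&(h[...,2]>60)
    k,l,st,ce=cv2.connectedComponentsWithStats(m.astype(np.uint8))
    print(n,[(st[i].tolist(),ce[i].round(1).tolist()) for i in range(1,k) if st[i][4]>25])
    print(recognise("knob_grip",p)[:2])
```

```text
scene [([509, 59, 29, 6, 129], [523.7, 61.7]), ([247, 211, 14, 17, 169], [253.7, 219.4]), ([348, 234, 24, 25, 75], [360.1, 246.3])]
[{'location': [256.6, 220.8], 'confidence': 0.57}]
top [([350, 123, 2, 18, 26], [350.3, 130.0]), ([257, 202, 9, 12, 83], [261.3, 207.5]), ([303, 268, 28, 36, 124], [316.7, 285.2])]
[]
```

View pics/c.png

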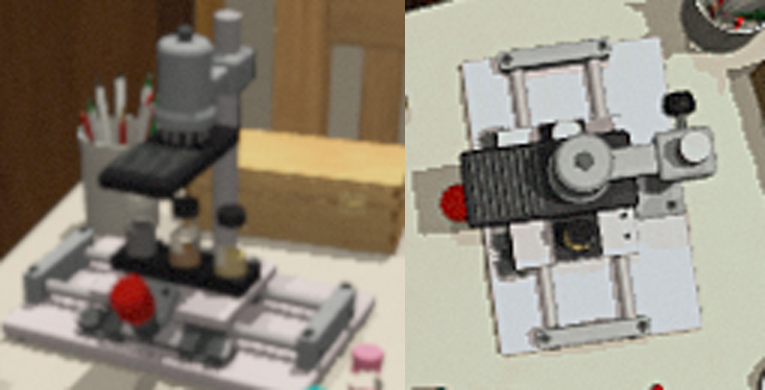

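Run:
```python
from h import *
import pickle;P=pickle.load(open("P.pkl","rb"));T=P["top"];S=P["scene"]
cs=[(262.7,160.7),(330,152.7),(344,250),(277.3,257.7)]
for z in(0,.01,.015):
    q=np.array([onz(ray(T,c),z) for c in cs]);print(z,q.round(4).tolist(),[round(np.linalg.norm(q[i]-q[(i+1)%4]),4) for i in range(4)],q.mean(0).round(4))
    ys=(q[0]+q[1]-q[2]-q[3]);print("ys ang",np.degrees(np.arctan2(ys[1],ys[0])), "xs", np.degrees(np.arctan2(*(q[1]-q[0]+q[2]-q[3])[[1,0]])))
x,r=tri([ray(T,(261.3,207.5)),ray(S,(253.7,219.4))]);print("knob rough",x,r)
```

```text
0 [[0.7014, 0.0282, -0.0], [0.7219, -0.1554, 0.0], [0.4573, -0.188, 0.0], [0.4384, -0.0093, 0.0]] [np.float64(0.1847), np.float64(0.2666), np.float64(0.1797), np.float64(0.2657)] [ 0.5798 -0.0811 -0.    ]
ys ang 7.573317249765092 xs -83.78659284202742
0.01 [[0.6992, 0.0278, 0.01], [0.7196, -0.1541, 0.01], [0.4574, -0.1864, 0.01], [0.4387, -0.0094, 0.01]] [np.float64(0.183), np.float64(0.2641), np.float64(0.178), np.float64(0.2632)] [ 0.5787 -0.0805  0.01  ]
ys ang 7.573317249765093 xs -83.78659284202742
0.015 [[0.6982, 0.0276, 0.015], [0.7184, -0.1534, 0.015], [0.4575, -0.1856, 0.015], [0.4388, -0.0094, 0.015]] [np.float64(0.1822), np.float64(0.2629), np.float64(0.1772), np.float64(0.262)] [ 0.5782 -0.0802  0.015 ]
ys ang 7.573317249765095 xs -83.7865928420274
knob rough [0.56507633 0.02868766 0.07798028] [np.float64(0.0010557446101281923), np.float64(0.0010557446101282118)]
```

Run:
```python
from h import *
from scipy.optimize import minimize
import pickle;P=pickle.load(open("P.pkl","rb"))
yaw=np.radians(7.1);ys=np.array([np.cos(yaw),np.sin(yaw),0]);xs=np.array([np.sin(yaw),-np.cos(yaw),0]);zz=np.array([0,0,1.]);O=np.array([.579,-.0805,0])
a=np.radians(35);ax=-np.sin(a)*xs+np.cos(a)*zz; u=np.cos(a)*xs+np.sin(a)*zz
K=8
def hull(p,pts):
    m=np.zeros((420*K//2,560*K//2),np.uint8)
    q=(np.array([proj(p,X) for X in pts])-[200,130]+.5)*K
    m=np.zeros((130*K,110*K),np.uint8);cv2.fillConvexPoly(m,cv2.convexHull(q.round().astype(np.int32)),1);return m
light=[O+x*xs+y*ys+z*zz for x in(-.08,0) for y in(-.03,.03) for z in(.157,.176)]
obs={}
for n,p in P.items():
    h=cv2.cvtColor(p["img"],cv2.COLOR_RGB2HSV); m=((h[...,0]<8)|(h[...,0]>172))&(h[...,1]>140)&(h[...,2]>40)
    k,l,st,ce=cv2.connectedComponentsWithStats(m.astype(np.uint8)); c=(253.7,219.4) if n=="scene" else (261.3,207.5)
    i=l[int(c[1]),int(c[0])];print(n,st[i],ce[i]);obs[n]=(l==i)[130:260,200:310].astype(float)
def ren(p,n,g):
    c=[g+t*ax+.015*(np.cos(b)*ys+np.sin(b)*u) for t in(-.019,.013) for b in np.linspace(0,6.28,24)]
    m=hull(p,c)
    if n=="top": m=m&(1-hull(p,light))
    return cv2.resize(m.astype(np.float32),(110,130),interpolation=cv2.INTER_AREA)
def cost(v):
    g=O+np.array([v[0]*xs+v[1]*ys+v[2]*zz])[0]/1000
    return sum(np.abs(ren(P[n],n,g)-obs[n]).sum()/(170 if n=="scene" else 85) for n in P)
best=min((minimize(cost,[x,0,z],method="Nelder-Mead",options=dict(initial_simplex=[[x,0,z],[x+5,0,z],[x,4,z],[x,0,z+6]])) for x in(-112,-104) for z in(72,82)),key=lambda r:r.fun)
v=best.x;g=O+(v[0]*xs+v[1]*ys+v[2]*zz)/1000;print(v,best.fun,g)
for n in P: m=ren(P[n],n,g);print(n,np.argwhere(m>.5).min(0)+[130,200],np.argwhere(m>.5).max(0)+[130,200],m.sum(),obs[n].sum())
r=Rotation.from_rotvec(-a*ys)*Rotation.from_euler("xyz",[np.pi,0,np.pi/2+yaw])
print("R",r.as_matrix().round(3).tolist(),"ax",ax,"ys",ys)
R0=Rotation.from_euler("xyz",arm.observe()["eef_rot"]);print("rotvec/90deg",((r*R0.inv()).as_rotvec()/(np.pi/2)).round(4))
for d in(.12,.06,0): print(d,(g-.019*ax+d*ax).round(4))
```

```text
scene [247 211  14  18 186] [253.7688172  219.55376344]
top [257 202   9  12  87] [261.1954023  207.56321839]
[-107.76890678    0.47744489   77.58322204] 1.3846507352941178 [0.56615339 0.02650154 0.07758322]
scene [211 246] [228 262] 222.98438 186.0
top [202 255] [213 271] 182.65625 87.0
R [[-0.101, 0.992, 0.071], [0.813, 0.124, -0.569], [-0.574, 0.0, -0.819]] ax [-0.07089489  0.56917822  0.81915204] ys [0.99233194 0.12360148 0.        ]
rotvec/90deg [-0.3636  0.1996  0.7707]
0.12 [0.559  0.084  0.1603]
0.06 [0.5632 0.0498 0.1112]
0 [0.5675 0.0157 0.062 ]
```

Run:
```python
from h import *
import pickle;P=pickle.load(open("P.pkl","rb"));T=P["top"]
yaw=np.radians(7.1);ys=np.array([np.cos(yaw),np.sin(yaw),0]);xs=np.array([np.sin(yaw),-np.cos(yaw),0]);O=np.array([.579,-.0805,0])
for y in(-.03,.03):
  for z in (.157,.176):print("light",y,z,proj(T,O-.08*xs+y*ys+[0,0,z]))
# head axis/column check; end blocks
for y in(-.132,.132):
  for x in(-.09,.09): print("plate",proj(T,O+x*xs+y*ys+[0,0,.012]),proj(P["scene"],O+x*xs+y*ys+[0,0,.0]))
img=cv2.resize(T["img"][190:225,245:285],None,fx=12,fy=12,interpolation=cv2.INTER_NEAREST)
b=cv2.resize(P["scene"]["img"][200:240,235:280],None,fx=8,fy=10.5,interpolation=cv2.INTER_NEAREST)
cv2.imwrite("pics/d.png",cv2.cvtColor(np.hstack([img[:420,:430],cv2.resize(b,(360,420))[:,:]]),cv2.COLOR_RGB2BGR))
```

```text
light -0.03 0.157 [274.63341949 215.60606638]
light -0.03 0.176 [274.53489349 214.96917077]
light 0.03 0.157 [271.22402313 189.96252266]
light 0.03 0.176 [271.0550188  188.79501071]
plate [276.59619079 258.41502605] [310.17380411 258.3593024 ]
plate [344.01231971 249.36298021] [336.13217905 223.23858947]
plate [263.66987195 160.67368739] [210.48676989 232.53936494]
plate [329.86968048 151.96891066] [245.83925474 203.3582441 ]
```

View pics/d.png

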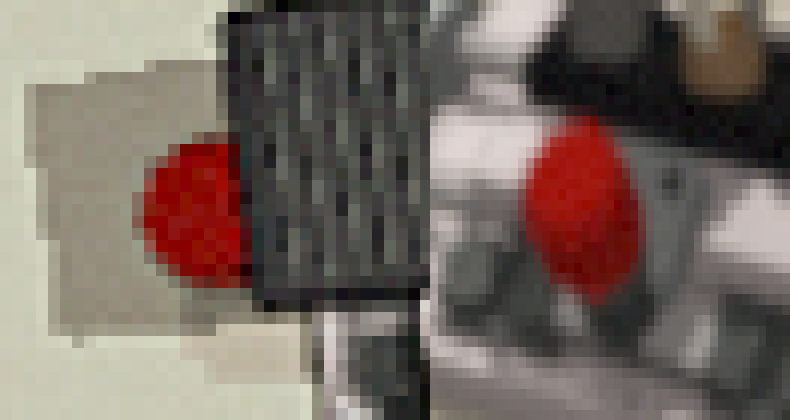

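Run:
```python
from h import *
from scipy.optimize import minimize
import pickle;P=pickle.load(open("P.pkl","rb"))
yaw=np.radians(7.1);ys=np.array([np.cos(yaw),np.sin(yaw),0]);xs=np.array([np.sin(yaw),-np.cos(yaw),0]);zz=np.array([0,0,1.]);O=np.array([.579,-.0805,0])
a=np.radians(35);ax=-np.sin(a)*xs+np.cos(a)*zz; u=np.cos(a)*xs+np.sin(a)*zz
K=8
def hull(p,pts):
    q=(np.array([proj(p,X) for X in pts])-[200,130]+.5)*K
    m=np.zeros((130*K,110*K),np.uint8);cv2.fillConvexPoly(m,cv2.convexHull(q.round().astype(np.int32)),1);return m
obs={}
for n,p in P.items():
    h=cv2.cvtColor(p["img"],cv2.COLOR_RGB2HSV); m=((h[...,0]<8)|(h[...,0]>172))&(h[...,1]>130)&(h[...,2]>40)
    k,l,st,ce=cv2.connectedComponentsWithStats(m.astype(np.uint8)); c=(253.7,219.4) if n=="scene" else (261.3,207.5)
    obs[n]=(l==l[int(c[1]),int(c[0])])[130:260,200:310].astype(float)
msk=np.ones((130,110));msk[:,64:]=0
def ren(p,n,g):
    c=[g+t*ax+.015*(np.cos(b)*ys+np.sin(b)*u) for t in(-.019,.013) for b in np.linspace(0,6.28,24)]
    return cv2.resize(hull(p,c).astype(np.float32),(110,130),interpolation=cv2.INTER_AREA)*(msk if n=="top" else 1)
obs["top"]*=msk
def cost(v):
    g=O+(v[0]*xs+v[1]*ys+v[2]*zz)/1000
    return sum(np.abs(ren(P[n],n,g)-obs[n]).sum()/(170 if n=="scene" else 85) for n in P)
for x in(-112,-104):
  for z in(72,82):
    b=minimize(cost,[x,0,z],method="Nelder-Mead",options=dict(initial_simplex=[[x,0,z],[x+5,0,z],[x,4,z],[x,0,z+6]]))
    print(b.x.round(1),b.fun)
    v=b.x
g=O+(v[0]*xs+v[1]*ys+v[2]*zz)/1000
for n in P: m=ren(P[n],n,g);print(n,np.argwhere(m>.5).min(0)+[130,200],np.argwhere(m>.5).max(0)+[130,200],m.sum(),obs[n].sum())
```

```text
[-103.     1.    74.2] 0.36314338235294114
[-103.     0.7   74.7] 0.36121323529411764
[-103.1    0.9   75. ] 0.36498161764705883
[-103.2    0.9   74.3] 0.36645220588235294
scene [211 247] [229 262] 220.51562 190.0
top [202 257] [213 263] 73.203125 70.0
```

>>> {"method": "drive_tool", "body": {
  "grip": [60, 60, 60, 60, 60],
  "xyz": [
    [0.28, 0.54, 0.32],
    [0.28, 0.54, 0.32],
    [0.28, 0.54, 0.32],
    [0.28, 0.54, 0.32],
    [0.28, 0.54, 0.32]
  ],
  "rot": [
    [-0.17, 0.1, 0.38],
    [-0.17, 0.1, 0.38],
    [-0.17, 0.1, 0.38],
    [-0.17, 0.1, 0.38],
    [-0.17, 0.1, 0.38]
  ]
}}

```text
time_s: 2.0
tcp_pos: [0.3701, -0.366, 0.3486]
eef_rot: [3.049, 0.293, 1.035]
ft_force: [1.9, -0.2, 0.6]
width: 0.06
grasp_force: 0.0
```

>>> {"method": "drive_tool", "body": {
  "grip": [60, 60, 60, 60, 60],
  "xyz": [
    [0.2, 0.62, 0.15],
    [0.2, 0.62, 0.15],
    [0.2, 0.62, 0.15],
    [0.2, 0.62, 0.15],
    [0.2, 0.62, 0.15]
  ],
  "rot": [
    [-0.19, 0.1, 0.39],
    [-0.19, 0.1, 0.39],
    [-0.19, 0.1, 0.39],
    [-0.19, 0.1, 0.39],
    [-0.19, 0.1, 0.39]
  ]
}}

```text
time_s: 2.5
tcp_pos: [0.4443, -0.1341, 0.4045]
eef_rot: [-3.133, 0.613, 1.698]
ft_force: [1.5, -0.4, 0.6]
width: 0.0602
grasp_force: 0.0
```

```bash
cat >> h.py <<'E'
yaw=np.radians(7.1);ys=np.array([np.cos(yaw),np.sin(yaw),0]);xs=np.array([np.sin(yaw),-np.cos(yaw),0])
a=np.radians(35);ax=-np.sin(a)*xs+np.cos(a)*np.array([0,0,1.])
Rg=Rotation.from_rotvec(-a*ys)*Rotation.from_euler("xyz",[np.pi,0,np.pi/2+yaw])
T0=np.array([.568,.0135,.0595])
def go(X):
    s=arm.observe();R=Rotation.from_euler("xyz",s["eef_rot"])
    print(s["time_s"],s["tcp_pos"].round(4),s["joints"].round(2),"sh",((np.array(X)-s["tcp_pos"])/.4).round(4),"rot",((Rg*R.inv()).as_rotvec()/(np.pi/2)).round(4))
E
python3 -c "
from h import *
go(T0+.2*ax);go(T0+.12*ax)"
```

```text
2.5 [ 0.4443 -0.1341  0.4045] [-0.07 -0.3   1.9  -0.61  1.45 -0.15] sh [ 0.2739  0.6535 -0.453 ] rot [ 0.002  -0.004   0.0007]
2.5 [ 0.4443 -0.1341  0.4045] [-0.07 -0.3   1.9  -0.61  1.45 -0.15] sh [ 0.2881  0.5397 -0.6168] rot [ 0.002  -0.004   0.0007]
```

>>> {"method": "drive_tool", "body": {
  "grip": [60, 60, 60, 60, 60],
  "xyz": [
    [0.2, 0.55, -0.2],
    [0.2, 0.55, -0.2],
    [0.2, 0.55, -0.35],
    [0.22, 0.55, -0.45],
    [0.22, 0.55, -0.45]
  ],
  "rot": [
    [0, 0, 0],
    [0, 0, 0],
    [0, 0, 0],
    [0, 0, 0],
    [0, 0, 0]
  ]
}}

```text
time_s: 3.0
tcp_pos: [0.5181, 0.052, 0.2652]
eef_rot: [-3.136, 0.611, 1.693]
ft_force: [0.8, -0.8, -0.2]
width: 0.06
grasp_force: 0.0
```

>>> {"method": "drive_tool", "body": {
  "grip": [60, 60],
  "xyz": [
    [0, 0, 0],
    [0, 0, 0]
  ],
  "rot": [
    [0, 0, 0],
    [0, 0, 0]
  ]
}}

```text
time_s: 3.2
tcp_pos: [0.5169, 0.05, 0.2646]
eef_rot: [-3.128, 0.613, 1.697]
ft_force: [-0.3, -0.5, 1.0]
width: 0.0598
grasp_force: 0.0
```

```bash
python3 -c "
from h import *
go(T0+.2*ax);go(T0+.1*ax)"
```

```text
3.2 [0.5169 0.05   0.2646] [ 0.29  0.07  1.82 -0.61  1.42  0.32] sh [ 0.0924  0.1934 -0.1031] rot [ 0.002  -0.0067  0.0031]
3.2 [0.5169 0.05   0.2646] [ 0.29  0.07  1.82 -0.61  1.42  0.32] sh [ 0.1101  0.0511 -0.3079] rot [ 0.002  -0.0067  0.0031]
```

>>> {"method": "drive_tool", "body": {
  "grip": [60, 60, 60, 60, 60],
  "xyz": [
    [0.092, 0.193, -0.103],
    [0.092, 0.193, -0.103],
    [0.11, 0.051, -0.308],
    [0.11, 0.051, -0.308],
    [0.11, 0.051, -0.308]
  ],
  "rot": [
    [0.002, -0.007, 0.003],
    [0.002, -0.007, 0.003],
    [0.002, -0.007, 0.003],
    [0.002, -0.007, 0.003],
    [0.002, -0.007, 0.003]
  ]
}}

```text
time_s: 3.7
tcp_pos: [0.5579, 0.0661, 0.1391]
eef_rot: [-3.137, 0.611, 1.691]
ft_force: [-0.9, 0.4, -0.3]
width: 0.0598
grasp_force: 0.0
```

```bash
python3 -c "
from h import *
go(T0+.1*ax);go(T0+.04*ax)
S=capture('scene');T=capture('top');a=cv2.resize(S['img'][130:250,190:320],(400,369),interpolation=cv2.INTER_CUBIC);b=cv2.resize(T['img'][150:260,230:350],(400,369),interpolation=cv2.INTER_CUBIC)
cv2.imwrite('pics/e.png',cv2.cvtColor(np.hstack([a,b]),cv2.COLOR_RGB2BGR))"
```

```text
3.7 [0.5579 0.0661 0.1391] [ 0.3   0.31  1.8  -0.64  1.24  0.46] sh [0.0075 0.0107 0.0057] rot [ 0.0006 -0.0025  0.0038]
3.7 [0.5579 0.0661 0.1391] [ 0.3   0.31  1.8  -0.64  1.24  0.46] sh [ 0.0182 -0.0746 -0.1171] rot [ 0.0006 -0.0025  0.0038]
```

View pics/e.png

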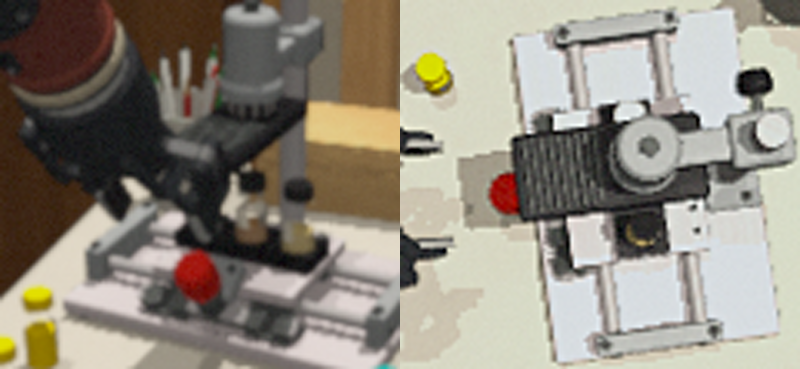

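>>> {"method": "drive_tool", "body": {
  "grip": [60, 60, 60, 60],
  "xyz": [
    [0.018, -0.075, -0.117],
    [0.018, -0.075, -0.117],
    [0.018, -0.075, -0.117],
    [0.018, -0.075, -0.117]
  ],
  "rot": [
    [0, 0, 0],
    [0, 0, 0],
    [0, 0, 0],
    [0, 0, 0]
  ]
}}

```text
time_s: 4.2
tcp_pos: [0.5707, 0.0412, 0.0988]
eef_rot: [3.13, 0.609, 1.687]
ft_force: [-0.2, -0.5, -0.0]
width: 0.0599
grasp_force: 0.0
```

```bash
python3 -c "
from h import *
print(arm.observe()['ft_force']);go(T0+.04*ax);go(T0)"
```

```text
[-0.17263344 -0.45283181 -0.00758057]
4.2 [0.5707 0.0412 0.0988] [ 0.25  0.36  1.82 -0.68  1.14  0.48] sh [-0.0138 -0.0122 -0.0164] rot [-0.0018  0.0058  0.0006]
4.2 [0.5707 0.0412 0.0988] [ 0.25  0.36  1.82 -0.68  1.14  0.48] sh [-0.0067 -0.0692 -0.0983] rot [-0.0018  0.0058  0.0006]
```

>>> {"method": "drive_tool", "body": {
  "grip": [60, 60, 60, 60],
  "xyz": [
    [-0.007, -0.035, -0.05],
    [-0.007, -0.069, -0.098],
    [-0.007, -0.069, -0.098],
    [-0.007, -0.069, -0.098]
  ],
  "rot": [
    [0, 0, 0],
    [0, 0, 0],
    [0, 0, 0],
    [0, 0, 0]
  ]
}}

```text
time_s: 4.6
tcp_pos: [0.567, 0.0135, 0.0583]
eef_rot: [3.133, 0.609, 1.689]
ft_force: [0.3, -0.6, 0.7]
width: 0.06
grasp_force: 0.0
```

```bash
python3 -c "
from h import *
print(arm.observe()['ft_force']);go(T0)
S=capture('scene');T=capture('top');a=cv2.resize(S['img'][130:250,190:320],(400,369),interpolation=cv2.INTER_CUBIC);b=cv2.resize(T['img'][150:260,230:350],(400,369),interpolation=cv2.INTER_CUBIC)
cv2.imwrite('pics/f.png',cv2.cvtColor(np.hstack([a,b]),cv2.COLOR_RGB2BGR))"
```

```text
[ 0.31629151 -0.62924319  0.67546896]
4.6 [0.567  0.0135 0.0583] [ 0.21  0.41  1.85 -0.71  1.06  0.51] sh [ 0.0026 -0.0001  0.003 ] rot [-0.0014  0.0041  0.0004]
```

View pics/f.png

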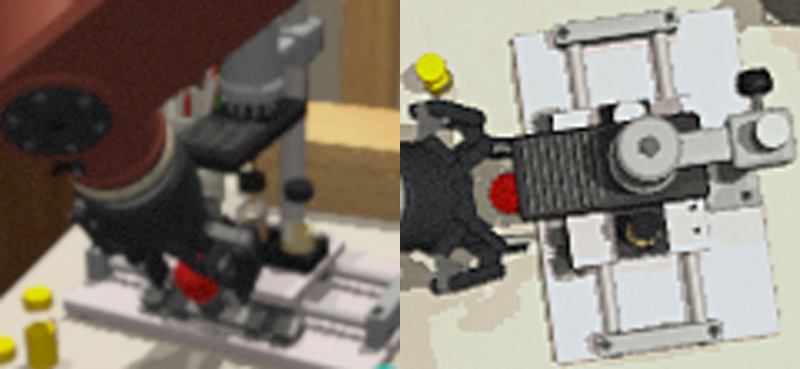

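>>> {"method": "drive_tool", "body": {
  "grip": [15, 15, 15, 15, 15],
  "xyz": [
    [0, 0, 0],
    [0, 0, 0],
    [0, 0, 0],
    [0, 0, 0],
    [0, 0, 0]
  ],
  "rot": [
    [0, 0, 0],
    [0, 0, 0],
    [0, 0, 0],
    [0, 0, 0],
    [0, 0, 0]
  ]
}}

```text
time_s: 5.2
tcp_pos: [0.5674, 0.0137, 0.058]
eef_rot: [3.132, 0.609, 1.689]
ft_force: [0.5, 4.0, 6.4]
width: 0.0286
grasp_force: 58.9
```

>>> {"method": "drive_tool", "body": {
  "grip": [15, 15, 15, 15],
  "xyz": [
    [-0.001, 0.007, 0.01],
    [-0.002, 0.015, 0.022],
    [-0.002, 0.015, 0.022],
    [-0.002, 0.015, 0.022]
  ],
  "rot": [
    [0, 0, 0],
    [0, 0, 0],
    [0, 0, 0],
    [0, 0, 0]
  ]
}}

```text
time_s: 5.6
tcp_pos: [0.5646, 0.0179, 0.0645]
eef_rot: [3.138, 0.61, 1.691]
ft_force: [2.9, -2.7, -3.8]
width: 0.0287
grasp_force: 60.3
```

>>> {"method": "drive_tool", "body": {
  "grip": [15, 15, 15, 15],
  "xyz": [
    [0, 0.005, 0.007],
    [0, 0.005, 0.007],
    [0, 0.005, 0.007],
    [0, 0.005, 0.007]
  ],
  "rot": [
    [0, 0, 0],
    [0, 0, 0],
    [0, 0, 0],
    [0, 0, 0]
  ]
}}

```text
time_s: 6.0
tcp_pos: [0.5636, 0.0193, 0.0665]
eef_rot: [3.14, 0.611, 1.692]
ft_force: [2.8, -5.8, -7.5]
width: 0.0287
grasp_force: 59.9
```

```bash
python3 -c "
from h import *
s=arm.observe();d=s['tcp_pos']-[.5674,.0137,.058];print(d@ax*1e3,d@ys*1e3,s['ft_force']@ax,s['ft_force']@ys)"
```

```text
10.412004570687202 -3.076119073277702 -9.654334422667434 2.046071053319392
```

>>> {"method": "drive_tool", "body": {
  "grip": [15, 15, 15, 15, 15],
  "xyz": [
    [-0.015, -0.002, 0],
    [-0.03, -0.004, 0],
    [-0.05, -0.006, 0],
    [-0.05, -0.006, 0],
    [-0.05, -0.006, 0]
  ],
  "rot": [
    [0, 0, 0],
    [0, 0, 0],
    [0, 0, 0],
    [0, 0, 0],
    [0, 0, 0]
  ]
}}

```text
time_s: 6.5
tcp_pos: [0.5419, 0.0163, 0.0662]
eef_rot: [-3.139, 0.612, 1.693]
ft_force: [0.1, -6.9, -7.3]
width: 0.0286
grasp_force: 60.2
```

```bash
cat >> h.py <<'E'
def st():
    s=arm.observe();d=s['tcp_pos']-[.5674,.0137,.058];print(s['time_s'],(d@ax*1e3).round(1),(d@ys*1e3).round(1),(d@np.cross(ys,ax)*1e3).round(1),'F',(s['ft_force']@ax).round(1),(s['ft_force']@ys).round(1),s['width'])
E
python3 -c "
from h import *
st()"
```

```text
6.5 10.0 -25.0 0.0 F -9.9 -0.7 0.028606883338328348
```

>>> {"method": "drive_tool", "body": {
  "grip": [35, 35, 35, 35],
  "xyz": [
    [0, 0, 0],
    [0, 0, 0],
    [0.001, -0.008, -0.012],
    [0.001, -0.008, -0.012]
  ],
  "rot": [
    [0, 0, 0],
    [0, 0, 0],
    [0, 0, 0],
    [0, 0, 0]
  ]
}}

```text
time_s: 6.9
tcp_pos: [0.5449, 0.015, 0.0628]
eef_rot: [3.138, 0.609, 1.691]
ft_force: [-1.6, -1.0, -1.5]
width: 0.0352
grasp_force: 1.0
```

```bash
python3 -c "
from h import *
st()"
```

```text
6.9 6.2 -22.2 -0.6 F -1.6 -1.7 0.03517460553606142
```

>>> {"method": "drive_tool", "body": {
  "grip": [35, 35, 35, 35, 35],
  "xyz": [
    [-0.006, -0.001, 0],
    [-0.012, -0.0015, 0],
    [-0.018, -0.002, 0],
    [-0.024, -0.003, 0],
    [-0.03, -0.004, 0]
  ],
  "rot": [
    [0, 0, 0],
    [0, 0, 0],
    [0, 0, 0],
    [0, 0, 0],
    [0, 0, 0]
  ]
}}

```text
time_s: 7.4
tcp_pos: [0.5345, 0.0139, 0.0637]
eef_rot: [3.133, 0.609, 1.69]
ft_force: [5.0, -0.3, -2.5]
width: 0.035
grasp_force: 2.2
```

```bash
python3 -c "
from h import *
st()"
```

```text
7.4 7.1 -32.6 -0.2 F -2.6 4.9 0.03498860314496442
```

>>> {"method": "drive_tool", "body": {
  "grip": [35, 35, 35, 35],
  "xyz": [
    [-0.004, -0.0005, 0],
    [-0.008, -0.001, 0],
    [-0.012, -0.0015, 0],
    [-0.016, -0.002, 0]
  ],
  "rot": [
    [0, 0, 0],
    [0, 0, 0],
    [0, 0, 0],
    [0, 0, 0]
  ]
}}

```text
time_s: 7.8
tcp_pos: [0.5274, 0.0129, 0.0637]
eef_rot: [3.135, 0.609, 1.69]
ft_force: [4.5, 0.7, -1.4]
width: 0.0349
grasp_force: 2.3
```

```bash
python3 -c "
from h import *
st()"
```

```text
7.8 7.1 -39.8 -0.2 F -1.0 4.5 0.034936517877372134
```

Still riding (4.5 N); go on in small steps.

>>> {"method": "drive_tool", "body": {
  "grip": [35, 35, 35],
  "xyz": [
    [-0.003, -0.0004, 0],
    [-0.006, -0.0008, 0],
    [-0.009, -0.001, 0]
  ],
  "rot": [
    [0, 0, 0],
    [0, 0, 0],
    [0, 0, 0]
  ]
}}

```text
time_s: 8.1
tcp_pos: [0.5232, 0.0122, 0.0634]
eef_rot: [3.137, 0.61, 1.69]
ft_force: [4.7, -0.3, -1.7]
width: 0.0347
grasp_force: 2.1
```

```bash
python3 -c "
from h import *
st()"
```

```text
8.1 6.7 -44.0 -0.2 F -1.9 4.6 0.03470935975269911
```

>>> {"method": "drive_tool", "body": {
  "grip": [35, 35, 35],
  "xyz": [
    [-0.003, -0.0004, 0],
    [-0.006, -0.0008, 0],
    [-0.009, -0.001, 0]
  ],
  "rot": [
    [0, 0, 0],
    [0, 0, 0],
    [0, 0, 0]
  ]
}}

```text
time_s: 8.4
tcp_pos: [0.5194, 0.0117, 0.0633]
eef_rot: [3.137, 0.61, 1.691]
ft_force: [5.0, -0.9, -2.8]
width: 0.0351
grasp_force: 2.3
```

```bash
python3 -c "
from h import *
st()"
```

```text
8.4 6.6 -47.8 -0.1 F -3.2 4.8 0.03512129785057455
```

>>> {"method": "drive_tool", "body": {
  "grip": [35, 35, 35],
  "xyz": [
    [-0.003, -0.0004, 0],
    [-0.006, -0.0008, 0],
    [-0.008, -0.001, 0]
  ],
  "rot": [
    [0, 0, 0],
    [0, 0, 0],
    [0, 0, 0]
  ]
}}

```text
time_s: 8.7
tcp_pos: [0.5188, 0.0117, 0.0635]
eef_rot: [3.131, 0.609, 1.691]
ft_force: [10.8, -3.7, -6.4]
width: 0.0351
grasp_force: 5.0
```

```bash
python3 -c "
from h import *
st()
S=capture('scene');T=capture('top');a=cv2.resize(S['img'][130:250,190:320],(400,369),interpolation=cv2.INTER_CUBIC);b=cv2.resize(T['img'][150:260,230:350],(400,369),interpolation=cv2.INTER_CUBIC)
cv2.imwrite('pics/g.png',cv2.cvtColor(np.hstack([a,b]),cv2.COLOR_RGB2BGR))"
```

```text
8.7 6.8 -48.5 -0.1 F -8.1 10.3 0.03506209109429146
```

View pics/g.png

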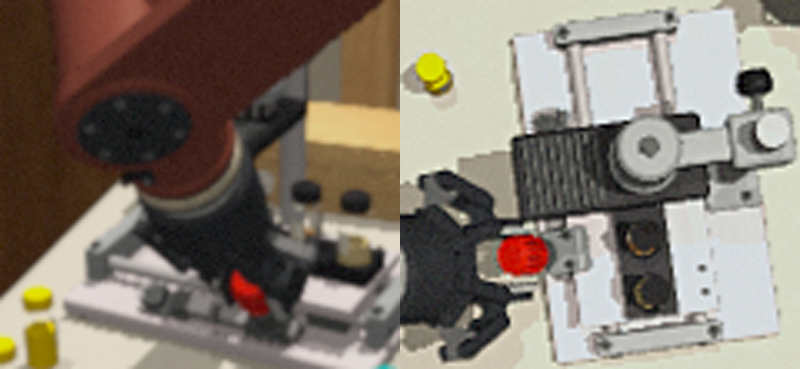

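>>> {"method": "drive_tool", "body": {
  "grip": [35, 35, 35, 35],
  "xyz": [
    [0.006, 0.0008, 0],
    [0.012, 0.0015, 0],
    [0.018, 0.002, 0],
    [0.018, 0.002, 0]
  ],
  "rot": [
    [0, 0, 0],
    [0, 0, 0],
    [0, 0, 0],
    [0, 0, 0]
  ]
}}

```text
time_s: 9.2
tcp_pos: [0.5229, 0.0121, 0.063]
eef_rot: [3.139, 0.61, 1.691]
ft_force: [-0.2, -0.2, 0.3]
width: 0.0353
grasp_force: 0.0
```

```bash
python3 -c "
from h import *
st()"
```

```text
9.2 6.3 -44.3 -0.3 F 0.1 -0.3 0.03532095459011308
```

>>> {"method": "drive_tool", "body": {
  "grip": [35, 35, 35, 35],
  "xyz": [
    [0.004, 0.0005, 0],
    [0.008, 0.001, 0],
    [0.012, 0.0015, 0],
    [0.012, 0.0015, 0]
  ],
  "rot": [
    [0, 0, 0],
    [0, 0, 0],
    [0, 0, 0],
    [0, 0, 0]
  ]
}}

```text
time_s: 9.6
tcp_pos: [0.5275, 0.0127, 0.063]
eef_rot: [3.139, 0.61, 1.691]
ft_force: [-4.2, 0.2, 2.1]
width: 0.0348
grasp_force: 1.8
```

```bash
python3 -c "
from h import *
st()"
```

```text
9.6 6.4 -39.7 -0.4 F 2.1 -4.2 0.0347843408704483
```

```bash
cat > fit.py <<'E'
from h import *
from scipy.optimize import minimize
zz=np.array([0,0,1.]);O=np.array([.579,-.0805,0]);u=np.cos(a)*xs+np.sin(a)*zz;K=8
g0=O+(-103*xs+.8*ys+74.6*zz)/1000
def red(p):
    h=cv2.cvtColor(p["img"],cv2.COLOR_RGB2HSV); m=((h[...,0]<8)|(h[...,0]>172))&(h[...,1]>130)&(h[...,2]>40)
    m[:,:240]=0;m[:,285:]=0;m[:180]=0;m[250:]=0
    k,l,st,ce=cv2.connectedComponentsWithStats(m.astype(np.uint8));i=1+st[1:,4].argmax();print(st[i],ce[i].round(2));return (l==i)[130:260,200:310].astype(float)
def ren(p,g):
    c=[g+t*ax+.015*(np.cos(b)*ys+np.sin(b)*u) for t in(-.019,.013) for b in np.linspace(0,6.28,24)]
    q=(np.array([proj(p,X) for X in c])-[200,130]+.5)*K
    m=np.zeros((130*K,110*K),np.uint8);cv2.fillConvexPoly(m,cv2.convexHull(q.round().astype(np.int32)),1)
    return cv2.resize(m.astype(np.float32),(110,130),interpolation=cv2.INTER_AREA)
def fit(p):
    o=red(p)
    rs=[minimize(lambda v:np.abs(ren(p,g0+(v[0]*ax+v[1]*ys)/1000)-o).sum(),[d,-42],method="Nelder-Mead",options=dict(initial_simplex=[[d,-42],[d+4,-42],[d,-46]])) for d in(0,8)]
    for r in rs: print("draw,y",r.x.round(2),round(r.fun,1),o.sum())
if __name__=="__main__": fit(capture("top"))
E
python3 fit.py
python3 - <<'E'
from fit import *
S=capture('scene');T=capture('top');red(S)
a=cv2.resize(S['img'][180:250,225:305],(420,368),interpolation=cv2.INTER_CUBIC);b=cv2.resize(T['img'][190:260,245:315],(368,368),interpolation=cv2.INTER_CUBIC)
cv2.imwrite('pics/k.png',cv2.cvtColor(np.hstack([a,b]),cv2.COLOR_RGB2BGR))
E
```

```text
[259 219  16  12 161] [266.25 224.48]
draw,y [  3.31 -43.68] 23.5 161.0
draw,y [  3.31 -43.68] 23.5 161.0
[240 180  19  13 176] [247.41 184.9 ]
```

View pics/k.png

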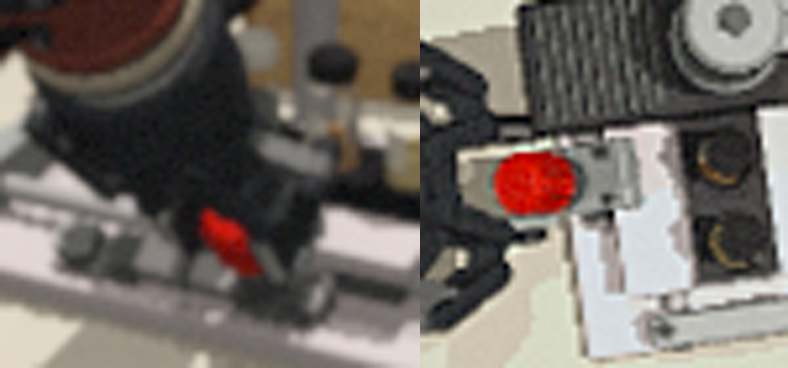

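>>> {"method": "drive_tool", "body": {
  "grip": [35, 35, 35],
  "xyz": [
    [0.004, 0.0005, 0],
    [0.008, 0.001, 0],
    [0.008, 0.001, 0]
  ],
  "rot": [
    [0, 0, 0],
    [0, 0, 0],
    [0, 0, 0]
  ]
}}

```text
time_s: 10.05
tcp_pos: [0.5281, 0.0128, 0.0629]
eef_rot: [-3.138, 0.611, 1.691]
ft_force: [-11.5, 2.9, 5.9]
width: 0.0354
grasp_force: 5.2
```

```bash
python3 -c "
from h import *
st()"; python3 fit.py
```

```text
10.05 6.3 -39.1 -0.4 F 7.3 -11.1 0.0354479917702299
[259 219  16  12 152] [266.27 224.1 ]
draw,y [  1.92 -43.09] 30.5 152.0
draw,y [  1.92 -43.09] 30.5 152.0
```

>>> {"method": "drive_tool", "body": {
  "grip": [35, 35, 50, 50, 50],
  "xyz": [
    [-0.01, -0.0012, 0],
    [-0.016, -0.002, 0],
    [-0.016, -0.002, 0],
    [-0.016, -0.002, 0],
    [-0.016, -0.002, 0]
  ],
  "rot": [
    [0, 0, 0],
    [0, 0, 0],
    [0, 0, 0],
    [0, 0, 0],
    [0, 0, 0]
  ]
}}

```text
time_s: 10.6
tcp_pos: [0.5262, 0.0126, 0.0637]
eef_rot: [3.135, 0.609, 1.69]
ft_force: [-0.4, 0.1, -0.3]
width: 0.0499
grasp_force: 0.0
```

>>> {"method": "drive_tool", "body": {
  "grip": [50, 50, 50, 50, 50],
  "xyz": [
    [-0.01, 0.07, 0.1],
    [-0.02, 0.14, 0.2],
    [-0.03, 0.21, 0.3],
    [-0.03, 0.21, 0.3],
    [-0.03, 0.21, 0.3]
  ],
  "rot": [
    [0, 0, 0],
    [0, 0, 0],
    [0, 0, 0],
    [0, 0, 0],
    [0, 0, 0]
  ]
}}

```text
time_s: 11.1
tcp_pos: [0.5146, 0.0976, 0.185]
eef_rot: [3.132, 0.608, 1.689]
ft_force: [-0.3, -0.1, -0.6]
width: 0.05
grasp_force: 0.0
```

Run:
```python
from fit import *
st()
S=capture('scene');T=capture('top');fit(T)
from scipy.optimize import minimize
import pickle;P=pickle.load(open("P.pkl","rb"));
def sfit(p,y):
    o=red(p);r=minimize(lambda v:np.abs(ren(p,g0+(v[0]*ax+v[1]*ys)/1000)-o).sum(),[3,y],method="Nelder-Mead",options=dict(initial_simplex=[[0,y],[5,y],[0,y-4]]));print("scene",r.x,r.fun)
sfit(P["scene"],0);sfit(S,-43)
A=cv2.resize(S['img'][150:260,190:330],(420,330),interpolation=cv2.INTER_CUBIC);b=cv2.resize(T['img'][150:260,230:350],(360,330),interpolation=cv2.INTER_CUBIC)
cv2.imwrite('pics/m.png',cv2.cvtColor(np.hstack([A,b]),cv2.COLOR_RGB2BGR))
```

```text
11.1 155.5 -42.0 -0.7 F -0.6 -0.3 0.04999919919190709
[259 219  16  12 158] [266.41 224.5 ]
draw,y [  1.79 -43.73] 25.3 158.0
draw,y [  4.85 -43.9 ] 26.7 158.0
[247 210  14  19 190] [253.76 219.46]
scene [2.00861335 2.36048317] 41.453125
[264 214  15  19 200] [270.86 223.04]
scene [  3.08596194 -41.49667454] 36.078125
```

View pics/m.png

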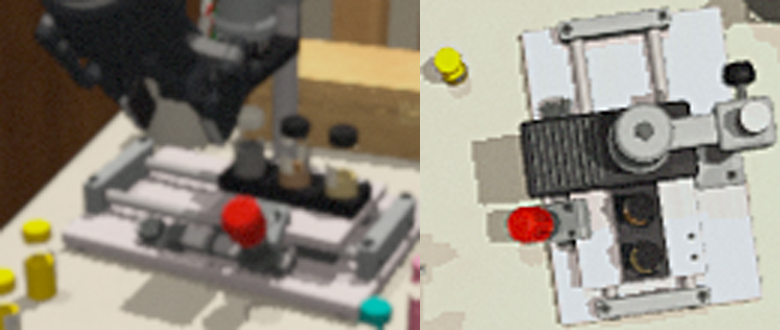

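```bash
python3 -c "
from h import *
print(order.job_done())"
```

```text
the job is handed in; nothing more can be done
None
```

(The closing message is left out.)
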